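# Drive a spent filter cartridge out of its holder with a drift

## Task

Take the red-handled brass drift out of its wooden holder and push the stuck orange cartridge down through the bore of the blue stand, gently (it cracks if pressed with more than about 25 N), until you feel the spring jaws let go of it and it drops upright into the white cup below; stop there, since the cup's height differs each time and the cartridge must not be crushed against its floor. Then stand the drift back in its holder and let go of it, leaving the glassware and the tub beside the work where they are.

Things in the scene. Friction and masses are not known exactly. Their poses are not given: they have to be found in the camera images.
- bore_top (a point): centre of the mouth of the vertical bore in the upper face of the blue head block of the fixed push-out stand, 120 mm above the worktop; z axis up, x axis towards the stand's two posts. Head 80 (x, -30 to +50) x 104 (y) x 30 mm high, nothing above it. Bore 23 mm across, 2 mm chamfer, through all 30 mm. Below hangs a dark carriage with the jaws and the white cup, its height not reported
- cartridge_mid (a point): centre of the spent filter cartridge: plain orange cylinder 20 mm across, 40 mm long, upright, z axis along it, 30 g. At the start its flat top is 18.5 to 21.5 mm below the bore's mouth; the jaws grip its lower half. It slides down through them against steady dry friction of about 5 to 14 N, which vanishes when its top leaves them; pressed with more than 25 N it cracks
- jaw_left (a joint): travel (m) of the sprung brass jaw on the stand's +y side: 0 with the cartridge between the jaws, -0.0025 when shut after it has left (a 16 mm passage then remains, enough for the drift's rod). The jaws are 8 mm high, their lower edge 50 +-12 mm below the bore's mouth, unlike at each start
- jaw_right (a joint): the same for the jaw on the stand's -y side. The white catch cup (25 mm inside) is fixed to the jaws' carriage, its floor always 46 mm below the jaws' lower edge: the cartridge falls 6 mm when its top leaves the jaws, and a tool that follows more than 6 mm below that edge crushes it on the cup's floor
- drift_grip (a point): middle of the handle of the drift, a tool that stands upright in its holder: red plastic handle 24 mm across and 60 mm long (30 mm above and below this point), below it a plain brass rod 12 mm across and 80 mm long with a flat end. z axis up along the rod, 0.13 kg. The rod's end is 110 mm below this point
- drift_tip (a point): centre of the flat lower end of the drift's rod
- holder_mouth (a point): centre of the mouth of the hole in the top of the fixed wooden drift holder (block 56 x 56 x 50 mm on an 80 x 80 mm foot), 50 mm above the worktop, z axis up. Hole 14.5 mm across with a 2 mm chamfer, 42 mm deep; the drift stands on its floor
- beaker: small glass beaker, 59 x 64 mm and 67 mm high, bystander; origin at the centre of its underside
- jar: empty glass jar, 62 mm across and 60 mm high, bystander; origin at the centre of its underside
- tub: white lidded plastic tub, 53 mm across and 46 mm high, bystander; origin at the centre of its underside
Mind the look-alikes: they are no part of the job. Of the things that look like the part that bears bore_top, the largest one is meant.

How it is judged:
By the outcome, as a careful person would: the job done as asked, in the order asked, and still so for the second after the job is handed in, with the robot touching nothing.
It also fails if it takes over 67 s, if anything falls off the work surface, if the arm or the gripper's body presses on something with over 40 N, if the wrist force passes 120 N, or if a joint passes its speed limit or range.

## Robot

A 6-joint arm with a two-finger parallel gripper is mounted at the origin on a cart in front of the work surface, level with it; the furniture and walls round the work are solid. World frame = base frame: x ahead of the robot, y to its left, z up, the work surface at z = 0. Lengths are in m, angles in rad, forces in N, time in s.
With the tool pointing down it reaches from about 0.225 to 0.875 m from the base axis. Payload 3.4 kg.
Tool frame: the origin (TCP) lies between the finger pads; the fingertips stand 19 mm ahead of it and the grasp point (between the pads) is the TCP; z points along the fingers, y is the line along which they close (so a half turn about z gives the same grasp; the last joint's range is limited). The gripper opens to 85 mm and grips with 20 to 120 N. Pads are 22 mm wide; open, the fingers measure 114 mm over their backs; the gripper's body (76 mm by 85 mm) begins 54 mm behind the grasp point. The pads swing forward as they close: fully open they stand 13 mm farther back than shut.
Start: joints at [1.201, 0.276, 1.505, -0, 1.361, -0.121], TCP at [0.142, 0.557, 0.25] pointing down, gripper open.
Joint ranges: [-2.89, 2.89], [-0.75, 2.08], [0.22, 2.7], [-1.18, 4.32], [0.11, 2.71], [-2.7, 2.7]. Speed limits (rad/s): [2.57, 2.57, 3.14, 3.14, 3.14, 3.14].

## Interface

Orientations are given as a unit quaternion [w, x, y, z].
In Python, from rig import get_state, imaging, ticket gives the robot as it stands. The module is installed in compiled form; this text tells all that it offers.
- The arm moves only by the shell command python3 -m inch 'ROWS' [FORCE]. ROWS is JSON, a list of rows, each an object with "claw": the opening, from -1 (shut) to 1 (fully open); "travel": the shift along the world's x, y, z in units of 200 mm (1.0 is 200 mm), a list of three; "turn": the turn about the world's z in units of 180 degrees (1.0 is 180 degrees). A call has 1 to 5 rows; each row is the pose to reach, as a shift and turn from the pose commanded when the call began, turning the shorter way round; what a row does not reach only later rows make up. A row lasts 1/10 s, in which the tool goes at most 50 mm and 8.59 degrees, less where a joint would pass 70% of its speed; a pose out of reach is approached as far as the arm can. A call with a number of a shift or a turn outside -1 to 1 is refused whole. A call with a gripper value outside its range is refused whole. The fingers move at their own pace and stop on an object; FORCE is the grip in N (left out, the last holds). Time passes only in rows, so rows that repeat a pose let the fingers close. It gives the time, the measured TCP pose, the force, the opening and the grip force at its end, in the units of the state.
- get_state(): the state, without advancing time (a new reading comes with each control period).
- imaging.get_image(name): name is "scene" or "top"; returns the picture (480x640x3 uint8, red, green, blue); there is no depth.
- imaging.camera_params(name): a dict with "camera_matrix" (3x3 intrinsics, pixels), "k1" (the pictures are not rectified: a ray, as slopes to the right and down, at radius r is drawn at 1 + k1 r^2 times it, then the intrinsics apply), "cam_to_world" (4x4, takes a point from camera to world coordinates). Camera axes: x right, y down, z forward; pixel columns grow to the right and rows downward; lengths in m; the calibration is good to about 2 mm. A picture is of the moment at which its call begins. camera_params takes no time and is no camera call.
- ticket.sign_off(): hands the job in; it is judged then, once.
The state is a dict: "clock": time; "qpos": joint angles; "qd": joint speeds; "effort": joint torques, N m; "position": TCP position; "ee_rot": TCP orientation; "contact_force": force on the tool from outside, world axes, zero at the start; "moment": the same for the moment, N m; "width": finger opening in m; "gripper_force": force on a finger pad.
Only numpy, scipy, OpenCV 4.12 (cv2) and the standard library are available. Lean on these libraries where they do the work, as an engineer would, in place of code of your own. Each camera call takes 0.05 s, during which the arm holds its last target. There are 200 camera calls.

## Working session

There is one attempt and no reset: what is moved stays moved. The work goes in short steps, Python scripts to look and compute and a shell command to move; the robot and the scene stay as the last step left them, time stands still between calls to the robot, and variables do not carry over. Pictures are saved under pics/ and viewed, at most 10 in all, crops included, and the job is handed in when it is done.

```bash
mkdir -p pics
cat > h.py <<'E'
import numpy as np, cv2
from rig import get_state, imaging
def snap(n,f):
    im=imaging.get_image(n); cv2.imwrite(f,im[:,:,::-1]); return im
def ray(n,u,v):
    p=imaging.camera_params(n);K=np.array(p["camera_matrix"],float);T=np.array(p["cam_to_world"])
    d=cv2.undistortPoints(np.array([[[u,v]]],float),K,np.array([p["k1"],0,0,0,0.]))[0,0]
    return T[:3,3],T[:3,:3]@np.array([d[0],d[1],1])
def at(n,u,v,z):
    o,d=ray(n,u,v); return o+d*(z-o[2])/d[2]
def proj(n,P):
    p=imaging.camera_params(n);K=np.array(p["camera_matrix"],float);T=np.linalg.inv(np.array(p["cam_to_world"]))
    r=cv2.projectPoints(np.array(P,float).reshape(-1,1,3),cv2.Rodrigues(T[:3,:3])[0],T[:3,3],K,np.array([p["k1"],0,0,0,0.]))[0]
    return r[:,0]
E
python3 - <<'E'
from h import *
a=snap("scene","pics/s0.png");b=snap("top","pics/t0.png")
for n in("scene","top"):
    p=imaging.camera_params(n);print(n,p["k1"],np.round(p["camera_matrix"],1).tolist(),np.round(p["cam_to_world"],3).tolist())
print(get_state())
E
```

```text
scene -0.1534626296565027 [[554.8, 0.0, 310.1], [0.0, 554.8, 251.5], [0.0, 0.0, 1.0]] [[0.8, -0.281, 0.529, -0.031], [-0.599, -0.396, 0.696, -0.706], [0.014, -0.874, -0.486, 0.597], [0.0, 0.0, 0.0, 1.0]]
top -0.12382870182009595 [[476.7, 0.0, 329.6], [0.0, 476.7, 237.7], [0.0, 0.0, 1.0]] [[0.007, -0.995, 0.095, 0.41], [-1.0, -0.006, 0.009, -0.005], [-0.009, -0.095, -0.995, 1.097], [0.0, 0.0, 0.0, 1.0]]
{'clock': 0.1, 'qpos': array([ 1.20099860e+00,  2.76545130e-01,  1.50603332e+00, -2.37988722e-05,
        1.36069844e+00, -1.21053332e-01]), 'qd': array([ 0.0014099 , -0.00126819, -0.00482443, -0.00143151,  0.00204407,
        0.00053511]), 'effort': array([-3.26487100e-05, -4.17703664e+01, -2.46404815e+01, -1.64206449e-04,
        6.03713168e-03, -1.61575082e-05]), 'position': array([0.14143614, 0.5568681 , 0.24950788]), 'ee_rot': array([-1.93322533e-04,  1.24049291e-01,  9.92275700e-01, -8.19713664e-04]), 'contact_force': array([0.79049961, 0.50040769, 0.06798896]), 'moment': array([7.10726000e-06, 3.08958494e-04, 1.40613409e-02]), 'gripper_force': 0.0, 'width': 0.08530335842973381}
```

View pics/s0.png

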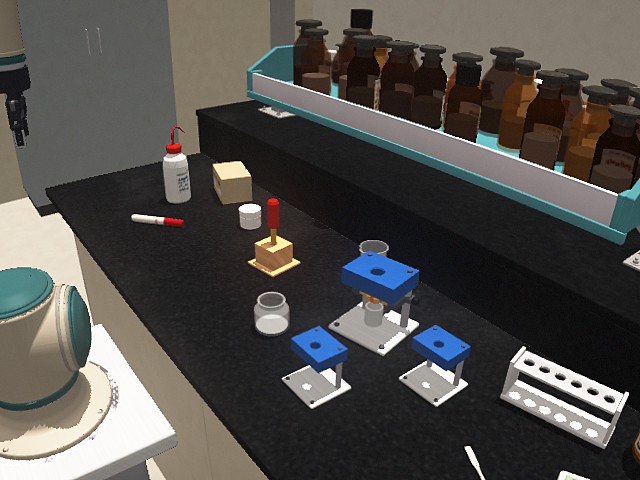

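View pics/t0.png

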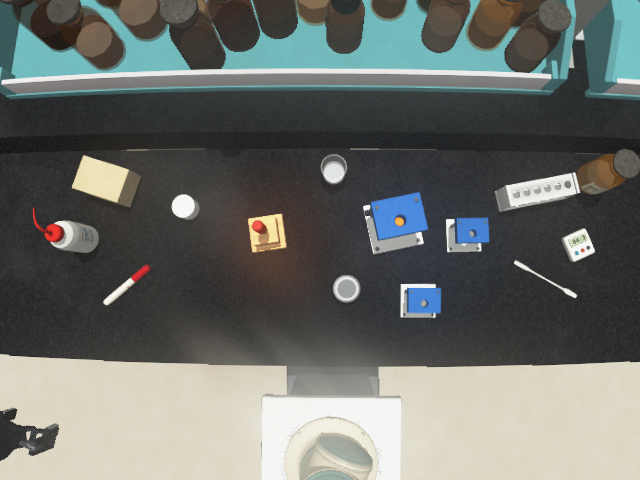

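Top view: holder with the red drift at (262,230). Blue stands at (398,220), (470,230) and (423,301); the one at (398,220) fits, because it is the largest and has orange in its bore. In the scene view it is at (379,272), with the drift at (273,215). I'll confirm this in one crop and measure.

Run:
```python
from h import *
a=cv2.imread("pics/s0.png");b=cv2.imread("pics/t0.png")
f=lambda i,x,y,w,h,k:cv2.resize(i[y:y+h,x:x+w],(w*k,h*k),interpolation=cv2.INTER_CUBIC)
L=np.vstack([f(b,360,185,80,70,5),f(b,235,205,80,50,5)])
R=np.vstack([f(a,330,240,100,120,4)[:, :400]]); R2=f(a,240,190,80,24,5)
R=np.vstack([R,np.zeros((120,400,3),np.uint8)])
cv2.imwrite("pics/c1.png",np.hstack([L,R]))
hsv=cv2.cvtColor(b,cv2.COLOR_BGR2HSV)
bl=cv2.inRange(hsv,(100,120,60),(125,255,255)); bl[:, :360]=0; bl[:,440:]=0; bl[260:]=0
c=max(cv2.findContours(bl,cv2.RETR_EXTERNAL,cv2.CHAIN_APPROX_NONE)[0],key=cv2.contourArea)
r=cv2.minAreaRect(c);print("head rect",r)
bx=cv2.boxPoints(r);W=[at("top",*p,.12) for p in bx];print(np.round(W,4))
# bore: hole in the blue
m=np.zeros_like(bl);cv2.drawContours(m,[c],-1,255,-1);h=m&~bl
for q in cv2.findContours(h,cv2.RETR_EXTERNAL,cv2.CHAIN_APPROX_NONE)[0]:
    if cv2.contourArea(q)>15:
        (u,v),s,_=cv2.fitEllipse(q);print("hole top",u,v,s,at("top",u,v,.12))
sb=cv2.cvtColor(a,cv2.COLOR_BGR2HSV);bl=cv2.inRange(sb,(100,120,60),(125,255,255));m=np.zeros_like(bl);bl[:,:335]=0;bl[:,425:]=0;bl[305:]=0
c=max(cv2.findContours(bl,cv2.RETR_EXTERNAL,cv2.CHAIN_APPROX_NONE)[0],key=cv2.contourArea);cv2.drawContours(m,[c],-1,255,-1)
for q in cv2.findContours(m&~bl,cv2.RETR_EXTERNAL,cv2.CHAIN_APPROX_NONE)[0]:
    if cv2.contourArea(q)>15:
        (u,v),s,_=cv2.fitEllipse(q);print("hole scene",u,v,s,at("scene",u,v,.12))
# red handle
for n,H,x0,x1,y0,y1 in(("top",hsv,240,290,205,255),("scene",sb,255,290,190,235)):
    rd=cv2.inRange(H,(0,150,70),(8,255,255))|cv2.inRange(H,(172,150,70),(180,255,255));k=np.zeros_like(rd);k[y0:y1,x0:x1]=rd[y0:y1,x0:x1]
    ys,xs=np.nonzero(k);print(n,"red",xs.min(),xs.max(),ys.min(),ys.max(),xs.mean(),ys.mean(),at(n,xs.mean(),ys.mean(),.118))
```

```text
head rect ((398.8286437988281, 215.57736206054688), (39.64870834350586, 51.47805404663086), 78.2317123413086)
[[ 0.5802 -0.0785  0.12  ]
 [ 0.6032 -0.184   0.12  ]
 [ 0.5218 -0.1997  0.12  ]
 [ 0.4993 -0.095   0.12  ]]
hole top 399.11602783203125 221.04547119140625 (8.535863876342773, 10.01119327545166) [ 0.53947545 -0.13962373  0.12      ]
top red 252 265 221 233 258.7578125 226.78125 [0.52613288 0.15133535 0.118     ]
scene red 267 278 198 228 272.5639534883721 213.09883720930233 [0.52506764 0.15244054 0.118     ]
```

View pics/c1.png

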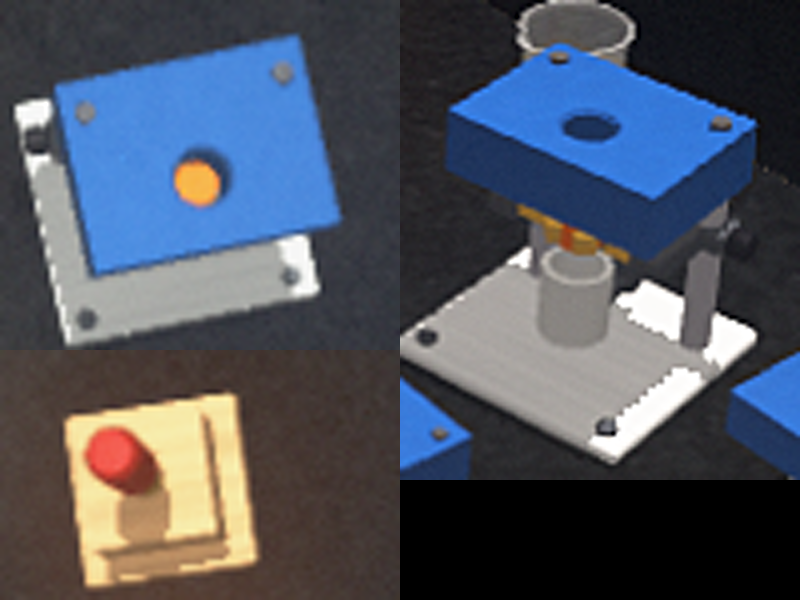

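Confirmed: the large stand has orange in its bore (top view about (400.5,220)), with the jaws and cup under its head. I'll refine by fitting model outlines in both views.

```bash
cat >> h.py <<'E'
from scipy.optimize import least_squares
t=np.linspace(0,2*np.pi,40)
def cyl(x,y,z0,z1,r): return np.array([[x+r*np.cos(a),y+r*np.sin(a),z] for z in(z0,z1) for a in t])
def hullc(n,P):
    h=cv2.convexHull(proj(n,P).astype(np.float32));m=cv2.moments(h*16);return np.array([m["m10"],m["m01"]])/m["m00"]/16
def red(n,im,box):
    H=cv2.cvtColor(im,cv2.COLOR_RGB2HSV);rd=cv2.inRange(H,(0,140,50),(9,255,255))|cv2.inRange(H,(171,140,50),(180,255,255))
    x0,x1,y0,y1=box;k=np.zeros_like(rd);k[y0:y1,x0:x1]=rd[y0:y1,x0:x1];ys,xs=np.nonzero(k);return np.array([xs.mean(),ys.mean()])
E
python3 - <<'E'
from h import *
a=cv2.imread("pics/s0.png")[:,:,::-1].copy();b=cv2.imread("pics/t0.png")[:,:,::-1].copy()
obs={"top":red("top",b,(240,290,205,255)),"scene":red("scene",a,(255,290,190,235))}
for ns in(["top"],["scene"],["top","scene"]):
    s=least_squares(lambda p:np.concatenate([hullc(n,cyl(p[0],p[1],.088,.148,.012))-obs[n] for n in ns]),[.525,.15]);print("drift",ns,s.x,s.fun)
# holder top face
# bore: dark-or-orange inside head
def hole(im,cx,cy,R):
    p=im.astype(int);k=((p[:,:,2]<130)|(p[:,:,0]>110)).astype(np.uint8)
    q=np.zeros_like(k);q[cy-R:cy+R,cx-R:cx+R]=k[cy-R:cy+R,cx-R:cx+R]
    n,l,s,c=cv2.connectedComponentsWithStats(q);i=1+np.argmax(s[1:,4]);return c[i],s[i]
for n,im,cx,cy,R in(("top",b,400,220,10),("scene",a,378,271,9)):
    c,s=hole(im,cx,cy,R);print(n,c,s,at(n,*c,.12))
# blue silhouettes fit: pose of head from contours
def head(p):
    c,s=np.cos(p[2]),np.sin(p[2]);return [[p[0]+c*x-s*y,p[1]+s*x+c*y,z] for x in(-.03,.05) for y in(-.052,.052) for z in(.09,.12)]
def sil(im,box):
    H=cv2.cvtColor(im,cv2.COLOR_RGB2HSV);m=cv2.inRange(H,(100,120,40),(125,255,255));x0,x1,y0,y1=box;k=np.zeros_like(m);k[y0:y1,x0:x1]=m[y0:y1,x0:x1]
    return cv2.convexHull(max(cv2.findContours(k,0,1)[0],key=cv2.contourArea)).astype(np.float32)
S={"top":sil(b,(360,440,180,260)),"scene":sil(a,(335,425,245,310))}
def feat(h):
    m=cv2.moments(h);return np.array([m["m10"]/m["m00"],m["m01"]/m["m00"],m["mu11"]/m["m00"]/20])
for ns in(["top"],["scene"],["top","scene"]):
    s=least_squares(lambda p:np.concatenate([feat(cv2.convexHull(proj(n,head(p)).astype(np.float32)))-feat(S[n])for n in ns]),[.54,-.14,.2],x_scale=[.01,.01,.1],diff_step=1e-4);print("bore",ns,s.x,np.round(s.fun,2))
E
```

```text
drift ['top'] [0.52571319 0.15060194] [2.25008421e-07 7.37232625e-07]
drift ['scene'] [0.52425221 0.15087333] [0.00699254 0.08786754]
drift ['top', 'scene'] [0.52489317 0.1509038 ] [-0.15348839  0.39249243  0.26301825  0.0049976 ]
top [399.8  220.31] [395 215  11  12 100] [ 0.54102026 -0.14105852  0.12      ]
scene [377.         271.58208955] [371 269  14   6  67] [ 0.53865639 -0.1430227   0.12      ]
bore ['top'] [ 0.54292985 -0.14280782  0.19463657] [-0.  0. -0.]
bore ['scene'] [ 0.54134793 -0.14068071  0.23227662] [0. 0. 0.]
bore ['top', 'scene'] [ 0.5418602  -0.14184971  0.2372369 ] [-0.66  0.53 -0.19  0.66  0.19 -0.01]
```

```bash
python3 -m inch '[{"claw":1,"travel":[0.64,-0.677,0],"turn":0.0},{"claw":1,"travel":[0.64,-0.677,0],"turn":0.0},{"claw":1,"travel":[0.64,-0.677,0],"turn":0.0},{"claw":1,"travel":[0.64,-0.677,0],"turn":0.0},{"claw":1,"travel":[0.64,-0.677,0],"turn":0.0}]' 50
python3 -m inch '[{"claw":1,"travel":[0.64,-0.677,0],"turn":0.0},{"claw":1,"travel":[0.64,-0.677,0],"turn":0.0},{"claw":1,"travel":[0.64,-0.677,0],"turn":0.0},{"claw":1,"travel":[0.64,-0.677,0],"turn":0.0},{"claw":1,"travel":[0.64,-0.677,0],"turn":0.0}]'
```

```text
clock: 0.6
position: [0.272, 0.4187, 0.25]
ee_rot: [0.001, 0.127, 0.992, -0.001]
contact_force: [-0.9, 1.0, -0.4]
width: 0.0856
gripper_force: 0.0
clock: 1.1
position: [0.4003, 0.2843, 0.25]
ee_rot: [0.001, 0.126, 0.992, -0.001]
contact_force: [-0.4, 0.4, 0.4]
width: 0.0857
gripper_force: 0.0
```

```bash
python3 -m inch '[{"claw":1,"travel":[0.63,-0.67,-0.1],"turn":0.0},{"claw":1,"travel":[0.63,-0.67,-0.1],"turn":0.0},{"claw":1,"travel":[0.63,-0.67,-0.1],"turn":0.0},{"claw":1,"travel":[0.63,-0.67,-0.1],"turn":0.0},{"claw":1,"travel":[0.63,-0.67,-0.1],"turn":0.0}]'
python3 -m inch '[{"claw":1,"travel":[0,0,0],"turn":0.0},{"claw":1,"travel":[0,0,0],"turn":0.0}]'
python3 - <<'E'
from h import *
s=get_state();print(s["position"],s["contact_force"],s["qpos"])
p=s["position"]; print("to drift",(.525-p[0])/.2,(.1508-p[1])/.2,(.118-p[2])/.2)
E
```

```text
clock: 1.6
position: [0.526, 0.1508, 0.2291]
ee_rot: [-0.0, 0.126, 0.992, -0.0]
contact_force: [-0.8, 0.8, 0.5]
width: 0.0856
gripper_force: 0.0
clock: 1.8
position: [0.5225, 0.1541, 0.2302]
ee_rot: [-0.001, 0.123, 0.992, 0.0]
contact_force: [0.3, 0.4, 0.0]
width: 0.0854
gripper_force: 0.0
[0.52246208 0.15406988 0.23015936] [0.34662638 0.37001004 0.03441565] [ 1.58282976e-01  2.43229051e-01  1.60212295e+00  1.17814494e-03
  1.29737573e+00 -1.16544706e+00]
to drift 0.01268957611416266 -0.016349377947460497 -0.5607967914751139
```

```bash
python3 -m inch '[{"claw":1,"travel":[0.01,-0.012,-0.2],"turn":0.0},{"claw":1,"travel":[0.01,-0.012,-0.4],"turn":0.0},{"claw":1,"travel":[0.01,-0.012,-0.55],"turn":0.0},{"claw":1,"travel":[0.01,-0.012,-0.55],"turn":0.0},{"claw":1,"travel":[0.01,-0.012,-0.55],"turn":0.0}]'
python3 - <<'E'
from h import *
s=get_state();print(s["position"],s["contact_force"])
snap("scene","pics/s1.png");snap("top","pics/t1.png")
a=cv2.imread("pics/s1.png");b=cv2.imread("pics/t1.png")
f=lambda i,x,y,w,h,k:cv2.resize(i[y:y+h,x:x+w],(w*k,h*k),interpolation=cv2.INTER_CUBIC)
cv2.imwrite("pics/c2.png",np.hstack([f(a,220,150,100,130,4),f(b,210,180,100,130,4)]))
E
```

```text
clock: 2.3
position: [0.5252, 0.1514, 0.121]
ee_rot: [-0.0, 0.123, 0.992, 0.0]
contact_force: [0.0, -0.1, 0.4]
width: 0.0854
gripper_force: 0.0
[0.52521145 0.15137734 0.12096618] [ 0.02556112 -0.11593359  0.36823889]
```

View pics/c2.png

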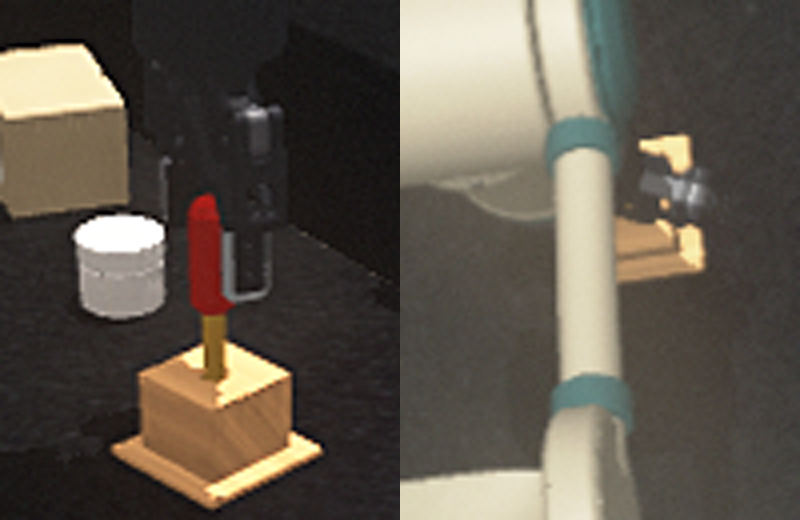

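The fingers straddle the red handle, scene crop (205,255), and the holder is clear. I'll close gently and then lift a little.

```bash
python3 -m inch '[{"claw":-0.5,"travel":[0,0,0],"turn":0.0},{"claw":-1,"travel":[0,0,0],"turn":0.0},{"claw":-1,"travel":[0,0,0],"turn":0.0},{"claw":-1,"travel":[0,0,0],"turn":0.0},{"claw":-1,"travel":[0,0,0],"turn":0.0}]' 60
python3 -m inch '[{"claw":-1,"travel":[0,0,0],"turn":0.0},{"claw":-1,"travel":[0,0,0],"turn":0.0},{"claw":-1,"travel":[0,0,0],"turn":0.0}]'
```

```text
clock: 2.9
position: [0.526, 0.1504, 0.1208]
ee_rot: [0.0, 0.124, 0.992, 0.001]
contact_force: [-0.4, 0.7, 3.3]
width: 0.0229
gripper_force: 58.6
clock: 3.2
position: [0.526, 0.1504, 0.1208]
ee_rot: [0.0, 0.124, 0.992, 0.0]
contact_force: [-0.8, 1.5, 4.8]
width: 0.0228
gripper_force: 58.8
```

```bash
python3 -m inch '[{"claw":-1,"travel":[0,0,0.05],"turn":0.0},{"claw":-1,"travel":[0,0,0.15],"turn":0.0},{"claw":-1,"travel":[0,0,0.35],"turn":0.0},{"claw":-1,"travel":[0,0,0.55],"turn":0.0},{"claw":-1,"travel":[0,0,0.7],"turn":0.0}]'
python3 -m inch '[{"claw":-1,"travel":[0,0,0],"turn":0.0},{"claw":-1,"travel":[0,0,0],"turn":0.0}]'
python3 - <<'E'
from h import *
s=get_state();p=s["position"];print(s["contact_force"],s["moment"],s["width"],p)
im=snap("scene","pics/s2.png")
o=red("scene",im,(240,320,130,240));print("red centroid",o,"expected",hullc("scene",cyl(p[0],p[1],p[2]-.033,p[2]+.027,.012)))
E
```

```text
clock: 3.7
position: [0.5257, 0.1497, 0.2626]
ee_rot: [0.001, 0.124, 0.992, -0.0]
contact_force: [1.3, -1.0, -2.6]
width: 0.0229
gripper_force: 59.1
clock: 3.9
position: [0.5252, 0.1498, 0.2604]
ee_rot: [0.0, 0.124, 0.992, -0.0]
contact_force: [-0.8, 0.3, -2.3]
width: 0.0229
gripper_force: 59.1
[-0.84076752  0.30163806 -2.28708355] [-0.02187454  0.08065801  0.0133251 ] 0.022900626096888928 [0.52523649 0.14981882 0.2604172 ]
red centroid [268.65517241 151.69655172] expected [272.17429045 147.45518   ]
```

```bash
python3 -m inch '[{"claw":-1,"travel":[0.01,-0.18,0],"turn":0.0},{"claw":-1,"travel":[0.02,-0.36,0],"turn":0.0},{"claw":-1,"travel":[0.03,-0.54,0],"turn":0.0},{"claw":-1,"travel":[0.04,-0.73,0],"turn":0.0},{"claw":-1,"travel":[0.04,-0.73,0],"turn":0.0}]'
python3 -m inch '[{"claw":-1,"travel":[0.01,-0.18,0],"turn":0.0},{"claw":-1,"travel":[0.02,-0.36,0],"turn":0.0},{"claw":-1,"travel":[0.03,-0.54,0],"turn":0.0},{"claw":-1,"travel":[0.04,-0.73,0],"turn":0.0},{"claw":-1,"travel":[0.04,-0.73,0],"turn":0.0}]'
python3 -m inch '[{"claw":-1,"travel":[0,0,0],"turn":0.0},{"claw":-1,"travel":[0,0,0],"turn":0.0},{"claw":-1,"travel":[0,0,0],"turn":0.0}]'
python3 - <<'E'
from h import *
s=get_state();p=s["position"];print(s["contact_force"],s["moment"],s["width"],p)
snap("scene","pics/s3.png");snap("top","pics/t3.png")
print("bore",proj("scene",[.541,-.1415,.12]),"tip",proj("scene",[p[0],p[1],p[2]-.1128]))
a=cv2.imread("pics/s3.png")
cv2.imwrite("pics/c3.png",cv2.resize(a[170:300,310:440],None,fx=4.5,fy=4.5,interpolation=cv2.INTER_CUBIC))
E
```

```text
clock: 4.45
position: [0.5327, -0.0001, 0.258]
ee_rot: [-0.002, 0.126, 0.992, -0.002]
contact_force: [0.3, 0.9, -1.4]
width: 0.0226
gripper_force: 59.3
clock: 4.95
position: [0.5412, -0.1457, 0.2581]
ee_rot: [-0.002, 0.126, 0.992, -0.001]
contact_force: [0.6, 0.3, -2.1]
width: 0.0223
gripper_force: 59.6
clock: 5.25
position: [0.5413, -0.1404, 0.2599]
ee_rot: [-0.001, 0.123, 0.992, 0.0]
contact_force: [-0.7, 0.2, -0.5]
width: 0.0231
gripper_force: 59.6
[-0.72344448  0.20932516 -0.49932836] [-0.0161198   0.04331371 -0.02977268] 0.023065196505305394 [ 0.54129692 -0.14040785  0.25986212]
bore [[377.408629   270.77815584]] tip [[378.28999903 256.41411349]]
```

View pics/c3.png

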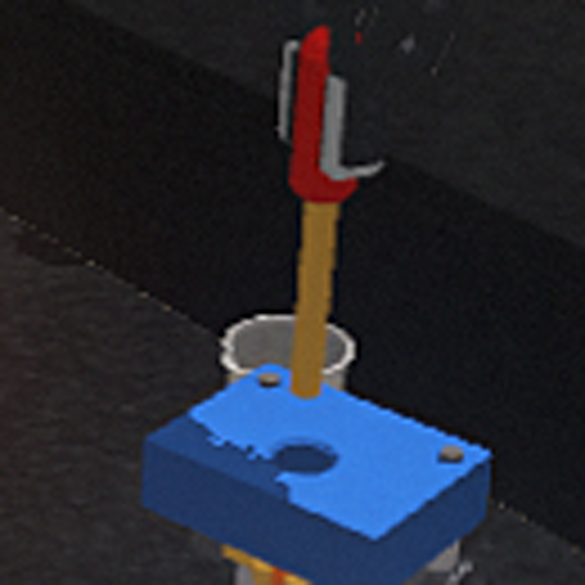

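The tip is about 15 px above the bore in the image, and the scene view puts it over the bore at (378,257), against (378.3,256.4) predicted. I'll lower it into the bore.

```bash
python3 -m inch '[{"claw":-1,"travel":[0,-0.005,-0.05],"turn":0.0},{"claw":-1,"travel":[0,-0.005,-0.1],"turn":0.0},{"claw":-1,"travel":[0,-0.005,-0.13],"turn":0.0},{"claw":-1,"travel":[0,-0.005,-0.16],"turn":0.0},{"claw":-1,"travel":[0,-0.005,-0.16],"turn":0.0}]'
python3 -m inch '[{"claw":-1,"travel":[0,0,-0.01],"turn":0.0},{"claw":-1,"travel":[0,0,-0.02],"turn":0.0},{"claw":-1,"travel":[0,0,-0.03],"turn":0.0},{"claw":-1,"travel":[0,0,-0.03],"turn":0.0}]'
```

```text
clock: 5.85
position: [0.541, -0.1427, 0.227]
ee_rot: [-0.001, 0.124, 0.992, 0.0]
contact_force: [0.4, -0.1, -0.5]
width: 0.0227
gripper_force: 59.6
clock: 6.25
position: [0.5415, -0.1429, 0.2222]
ee_rot: [-0.0, 0.124, 0.992, 0.0]
contact_force: [0.0, 0.6, -1.2]
width: 0.0229
gripper_force: 59.6
```

```bash
python3 -m inch '[{"claw":-1,"travel":[0,0,-0.01],"turn":0.0},{"claw":-1,"travel":[0,0,-0.02],"turn":0.0},{"claw":-1,"travel":[0,0,-0.025],"turn":0.0},{"claw":-1,"travel":[0,0,-0.03],"turn":0.0}]'
python3 -m inch '[{"claw":-1,"travel":[0,0,-0.005],"turn":0.0},{"claw":-1,"travel":[0,0,-0.01],"turn":0.0}]'
```

```text
clock: 6.65
position: [0.5416, -0.1428, 0.2162]
ee_rot: [-0.0, 0.124, 0.992, 0.0]
contact_force: [0.6, 0.4, -0.9]
width: 0.0229
gripper_force: 59.6
clock: 6.85
position: [0.5416, -0.1429, 0.2143]
ee_rot: [0.0, 0.124, 0.992, 0.0]
contact_force: [0.9, -0.1, -1.8]
width: 0.0227
gripper_force: 59.6
```

```bash
python3 -m inch '[{"claw":-1,"travel":[0,0,-0.005],"turn":0.0},{"claw":-1,"travel":[0,0,-0.01],"turn":0.0}]'
python3 -m inch '[{"claw":-1,"travel":[0,0,-0.005],"turn":0.0},{"claw":-1,"travel":[0,0,-0.01],"turn":0.0}]'
```

```text
clock: 7.05
position: [0.542, -0.1431, 0.2132]
ee_rot: [0.001, 0.124, 0.992, -0.0]
contact_force: [-2.0, 0.3, 7.1]
width: 0.0226
gripper_force: 60.3
clock: 7.25
position: [0.5425, -0.1435, 0.2129]
ee_rot: [0.002, 0.124, 0.992, -0.001]
contact_force: [-2.1, 0.2, 14.7]
width: 0.0228
gripper_force: 60.9
```

```bash
python3 -m inch '[{"claw":-1,"travel":[0,0,-0.002],"turn":0.0},{"claw":-1,"travel":[0,0,-0.002],"turn":0.0}]'
```

```text
clock: 7.45
position: [0.5425, -0.1436, 0.2129]
ee_rot: [0.002, 0.124, 0.992, -0.001]
contact_force: [-2.2, 0.5, 12.2]
width: 0.0229
gripper_force: 60.9
```

```bash
python3 -m inch '[{"claw":-1,"travel":[0,0,-0.002],"turn":0.0},{"claw":-1,"travel":[0,0,-0.004],"turn":0.0}]'
```

```text
clock: 7.65
position: [0.5426, -0.1436, 0.2123]
ee_rot: [0.002, 0.124, 0.992, -0.001]
contact_force: [-0.8, -0.1, 11.4]
width: 0.0226
gripper_force: 60.8
```

```bash
python3 -m inch '[{"claw":-1,"travel":[0,0,-0.002],"turn":0.0},{"claw":-1,"travel":[0,0,-0.004],"turn":0.0}]'
```

```text
clock: 7.85
position: [0.5425, -0.1434, 0.211]
ee_rot: [0.002, 0.124, 0.992, -0.001]
contact_force: [-1.4, 0.1, 8.9]
width: 0.0225
gripper_force: 60.6
```

```bash
python3 -m inch '[{"claw":-1,"travel":[0,0,-0.003],"turn":0.0},{"claw":-1,"travel":[0,0,-0.006],"turn":0.0},{"claw":-1,"travel":[0,0,-0.009],"turn":0.0},{"claw":-1,"travel":[0,0,-0.012],"turn":0.0}]'
```

```text
clock: 8.25
position: [0.5425, -0.1435, 0.2084]
ee_rot: [0.002, 0.124, 0.992, -0.001]
contact_force: [-2.0, -0.9, 8.1]
width: 0.0228
gripper_force: 60.6
```

```bash
python3 -m inch '[{"claw":-1,"travel":[0,0,-0.004],"turn":0.0},{"claw":-1,"travel":[0,0,-0.008],"turn":0.0},{"claw":-1,"travel":[0,0,-0.012],"turn":0.0},{"claw":-1,"travel":[0,0,-0.016],"turn":0.0}]'
```

```text
clock: 8.65
position: [0.5425, -0.1434, 0.2051]
ee_rot: [0.002, 0.124, 0.992, -0.001]
contact_force: [-2.2, -0.1, 12.1]
width: 0.0227
gripper_force: 60.8
```

Steady sliding at about 10 N. I'll keep going, with small steps once release becomes possible (TCP below about 0.197).

```bash
python3 -m inch '[{"claw":-1,"travel":[0,0,-0.004],"turn":0.0},{"claw":-1,"travel":[0,0,-0.008],"turn":0.0},{"claw":-1,"travel":[0,0,-0.012],"turn":0.0},{"claw":-1,"travel":[0,0,-0.016],"turn":0.0}]'
```

```text
clock: 9.05
position: [0.5423, -0.1434, 0.2018]
ee_rot: [0.002, 0.124, 0.992, -0.001]
contact_force: [-3.1, 0.6, 9.5]
width: 0.0227
gripper_force: 60.6
```

```bash
python3 -m inch '[{"claw":-1,"travel":[0,0,-0.004],"turn":0.0},{"claw":-1,"travel":[0,0,-0.008],"turn":0.0},{"claw":-1,"travel":[0,0,-0.012],"turn":0.0}]'
```

```text
clock: 9.35
position: [0.5423, -0.1434, 0.1995]
ee_rot: [0.002, 0.124, 0.992, -0.001]
contact_force: [-1.3, 0.8, 12.1]
width: 0.023
gripper_force: 60.7
```

```bash
python3 -m inch '[{"claw":-1,"travel":[0,0,-0.004],"turn":0.0},{"claw":-1,"travel":[0,0,-0.008],"turn":0.0}]'
```

```text
clock: 9.55
position: [0.5423, -0.1433, 0.1977]
ee_rot: [0.002, 0.124, 0.992, -0.001]
contact_force: [-1.6, 0.1, 9.8]
width: 0.0228
gripper_force: 60.6
```

```bash
python3 -m inch '[{"claw":-1,"travel":[0,0,-0.004],"turn":0.0},{"claw":-1,"travel":[0,0,-0.008],"turn":0.0}]'
```

```text
clock: 9.75
position: [0.5423, -0.1434, 0.1962]
ee_rot: [0.002, 0.124, 0.992, -0.001]
contact_force: [-1.4, 0.4, 11.5]
width: 0.0225
gripper_force: 60.7
```

```bash
python3 -m inch '[{"claw":-1,"travel":[0,0,-0.004],"turn":0.0},{"claw":-1,"travel":[0,0,-0.008],"turn":0.0}]'
```

```text
clock: 9.95
position: [0.5423, -0.1434, 0.1946]
ee_rot: [0.002, 0.124, 0.992, -0.001]
contact_force: [-2.5, 0.1, 10.6]
width: 0.0229
gripper_force: 60.6
```

```bash
python3 -m inch '[{"claw":-1,"travel":[0,0,-0.004],"turn":0.0},{"claw":-1,"travel":[0,0,-0.008],"turn":0.0}]'
```

```text
clock: 10.15
position: [0.5422, -0.1433, 0.193]
ee_rot: [0.001, 0.124, 0.992, -0.001]
contact_force: [-1.8, -0.0, 11.9]
width: 0.0225
gripper_force: 60.6
```

```bash
python3 -m inch '[{"claw":-1,"travel":[0,0,-0.004],"turn":0.0},{"claw":-1,"travel":[0,0,-0.008],"turn":0.0}]'
```

```text
clock: 10.35
position: [0.5422, -0.1433, 0.1913]
ee_rot: [0.001, 0.124, 0.992, -0.001]
contact_force: [-1.3, -0.2, 7.8]
width: 0.0227
gripper_force: 60.6
```

```bash
python3 -m inch '[{"claw":-1,"travel":[0,0,-0.004],"turn":0.0},{"claw":-1,"travel":[0,0,-0.008],"turn":0.0}]'
```

```text
clock: 10.55
position: [0.5422, -0.1433, 0.1897]
ee_rot: [0.001, 0.124, 0.992, -0.001]
contact_force: [-1.2, -0.6, 10.8]
width: 0.0224
gripper_force: 60.6
```

```bash
python3 -m inch '[{"claw":-1,"travel":[0,0,-0.004],"turn":0.0},{"claw":-1,"travel":[0,0,-0.008],"turn":0.0}]'
```

```text
clock: 10.75
position: [0.5422, -0.1433, 0.1881]
ee_rot: [0.001, 0.124, 0.992, -0.001]
contact_force: [-1.9, 0.3, 9.5]
width: 0.0227
gripper_force: 60.6
```

```bash
python3 -m inch '[{"claw":-1,"travel":[0,0,-0.004],"turn":0.0},{"claw":-1,"travel":[0,0,-0.008],"turn":0.0}]'
```

```text
clock: 10.95
position: [0.5422, -0.1434, 0.1866]
ee_rot: [0.001, 0.124, 0.992, -0.001]
contact_force: [-1.6, -0.1, 11.7]
width: 0.0229
gripper_force: 60.7
```

```bash
python3 -m inch '[{"claw":-1,"travel":[0,0,-0.004],"turn":0.0},{"claw":-1,"travel":[0,0,-0.008],"turn":0.0}]'
```

```text
clock: 11.15
position: [0.5422, -0.1434, 0.1851]
ee_rot: [0.001, 0.124, 0.992, -0.001]
contact_force: [-2.2, 0.4, 13.3]
width: 0.0226
gripper_force: 60.7
```

```bash
python3 -m inch '[{"claw":-1,"travel":[0,0,-0.004],"turn":0.0},{"claw":-1,"travel":[0,0,-0.008],"turn":0.0}]'
```

```text
clock: 11.35
position: [0.5422, -0.1434, 0.1836]
ee_rot: [0.001, 0.124, 0.992, -0.001]
contact_force: [-1.6, 0.8, 9.3]
width: 0.0229
gripper_force: 60.7
```

```bash
python3 -m inch '[{"claw":-1,"travel":[0,0,-0.004],"turn":0.0},{"claw":-1,"travel":[0,0,-0.008],"turn":0.0}]'
```

```text
clock: 11.55
position: [0.5422, -0.1434, 0.182]
ee_rot: [0.001, 0.124, 0.992, -0.001]
contact_force: [-2.1, 0.6, 10.0]
width: 0.0229
gripper_force: 60.7
```

```bash
python3 -m inch '[{"claw":-1,"travel":[0,0,-0.004],"turn":0.0},{"claw":-1,"travel":[0,0,-0.008],"turn":0.0}]'
```

```text
clock: 11.75
position: [0.5422, -0.1434, 0.1804]
ee_rot: [0.001, 0.124, 0.992, -0.001]
contact_force: [-2.6, 0.5, 11.5]
width: 0.0225
gripper_force: 60.7
```

```bash
python3 -m inch '[{"claw":-1,"travel":[0,0,-0.004],"turn":0.0},{"claw":-1,"travel":[0,0,-0.008],"turn":0.0}]'
```

```text
clock: 11.95
position: [0.5422, -0.1434, 0.1788]
ee_rot: [0.001, 0.124, 0.992, -0.001]
contact_force: [-1.9, -0.4, 11.5]
width: 0.0223
gripper_force: 60.7
```

```bash
python3 -m inch '[{"claw":-1,"travel":[0,0,-0.004],"turn":0.0},{"claw":-1,"travel":[0,0,-0.008],"turn":0.0}]'
```

```text
clock: 12.15
position: [0.5416, -0.1429, 0.1748]
ee_rot: [0.0, 0.124, 0.992, 0.0]
contact_force: [0.2, -0.6, -2.0]
width: 0.0226
gripper_force: 59.7
```

It has released: the force fell from 11.5 N to free, and the tip is at most 4 mm past the jaws' edge. I'll withdraw straight up.

```bash
python3 -m inch '[{"claw":-1,"travel":[0,0,0.03],"turn":0.0},{"claw":-1,"travel":[0,0,0.1],"turn":0.0},{"claw":-1,"travel":[0,0,0.2],"turn":0.0},{"claw":-1,"travel":[0,0,0.32],"turn":0.0},{"claw":-1,"travel":[0,0,0.43],"turn":0.0}]'
python3 -m inch '[{"claw":-1,"travel":[0,0,0],"turn":0.0},{"claw":-1,"travel":[0,0,0],"turn":0.0}]'
python3 - <<'E'
from h import *
s=get_state();print(s["position"],s["contact_force"])
snap("scene","pics/s4.png")
a=cv2.imread("pics/s4.png")
cv2.imwrite("pics/c4.png",cv2.resize(a[170:360,320:440],None,fx=3.1,fy=3.1,interpolation=cv2.INTER_CUBIC))
E
```

```text
clock: 12.65
position: [0.5416, -0.1428, 0.2615]
ee_rot: [-0.0, 0.124, 0.992, 0.0]
contact_force: [-0.4, 0.5, -1.4]
width: 0.0227
gripper_force: 59.6
clock: 12.85
position: [0.5415, -0.1428, 0.2604]
ee_rot: [-0.0, 0.124, 0.992, 0.0]
contact_force: [0.2, 0.2, -2.0]
width: 0.0228
gripper_force: 59.6
[ 0.54145696 -0.14278928  0.26036439] [ 0.18791442  0.20830402 -2.0181907 ]
```

View pics/c4.png

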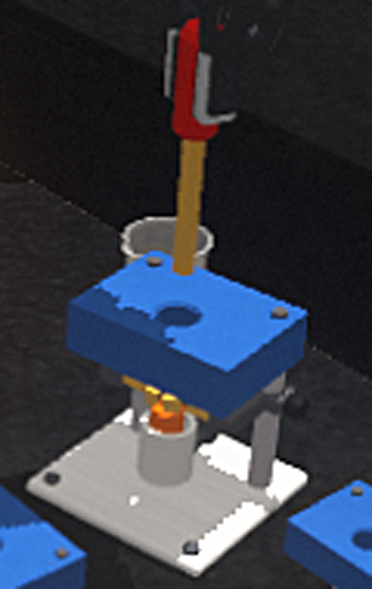

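The cartridge stands in the cup with its orange top at crop (168,417), below the shut jaws, and the drift is clear of the head. I'll carry the drift back over the holder, reversing the shifts I made.

```bash
python3 -m inch '[{"claw":-1,"travel":[-0.01,0.18,0],"turn":0.0},{"claw":-1,"travel":[-0.02,0.36,0],"turn":0.0},{"claw":-1,"travel":[-0.03,0.54,0],"turn":0.0},{"claw":-1,"travel":[-0.04,0.735,0],"turn":0.0},{"claw":-1,"travel":[-0.04,0.735,0],"turn":0.0}]'
python3 -m inch '[{"claw":-1,"travel":[-0.01,0.18,0],"turn":0.0},{"claw":-1,"travel":[-0.02,0.36,0],"turn":0.0},{"claw":-1,"travel":[-0.03,0.54,0],"turn":0.0},{"claw":-1,"travel":[-0.04,0.73,0],"turn":0.0},{"claw":-1,"travel":[-0.04,0.73,0],"turn":0.0}]'
python3 -m inch '[{"claw":-1,"travel":[0,0,-0.1],"turn":0.0},{"claw":-1,"travel":[0,0,-0.2],"turn":0.0},{"claw":-1,"travel":[0,0,-0.3],"turn":0.0},{"claw":-1,"travel":[0,0,-0.4],"turn":0.0},{"claw":-1,"travel":[0,0,-0.4],"turn":0.0}]'
python3 -m inch '[{"claw":-1,"travel":[0,0,0],"turn":0.0},{"claw":-1,"travel":[0,0,0],"turn":0.0},{"claw":-1,"travel":[0,0,0],"turn":0.0}]'
python3 - <<'E'
from h import *
s=get_state();p=s["position"];print(p,s["contact_force"],"corr units",(.5255-p[0])/.2,(.1502-p[1])/.2)
snap("scene","pics/s5.png");snap("top","pics/t5.png")
print("tip",proj("scene",[p[0],p[1],p[2]-.113]),"mouth",proj("scene",[.525,.1505,.05]))
a=cv2.imread("pics/s5.png")
cv2.imwrite("pics/c5.png",cv2.resize(a[170:290,225:325],None,fx=5,fy=5,interpolation=cv2.INTER_CUBIC))
E
```

```text
clock: 13.4
position: [0.5319, 0.0086, 0.259]
ee_rot: [-0.002, 0.122, 0.993, 0.002]
contact_force: [-0.2, -1.0, -0.4]
width: 0.0223
gripper_force: 59.8
clock: 13.9
position: [0.5246, 0.1537, 0.2591]
ee_rot: [-0.002, 0.122, 0.993, 0.001]
contact_force: [0.3, -0.1, -1.8]
width: 0.0225
gripper_force: 59.9
clock: 14.4
position: [0.523, 0.1486, 0.1769]
ee_rot: [-0.004, 0.124, 0.992, -0.001]
contact_force: [-0.6, 0.4, -1.6]
width: 0.0229
gripper_force: 59.8
clock: 14.7
position: [0.5264, 0.15, 0.1818]
ee_rot: [0.001, 0.124, 0.992, 0.0]
contact_force: [-0.9, -0.1, -1.7]
width: 0.0227
gripper_force: 59.9
[0.52638217 0.15000834 0.18180497] [-0.91941772 -0.11251518 -1.71724497] corr units -0.004410830262986942 0.0009583176529534554
tip [[274.17382781 234.90965431]] mouth [[273.64611272 243.01158478]]
```

View pics/c5.png

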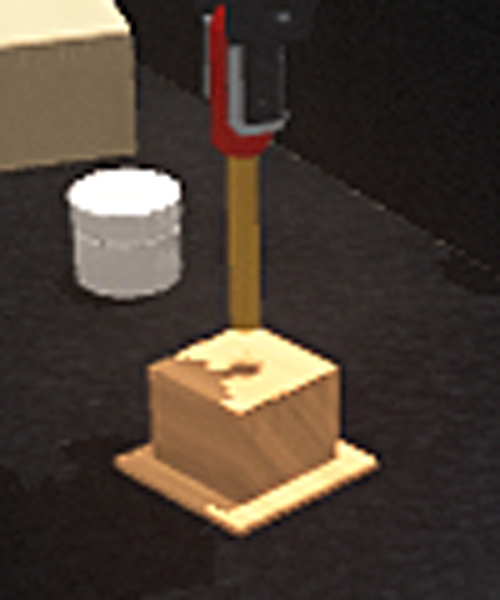

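The rod's end is at (273.8,235), directly above the hole at (273.4,244). I'll lower in stages and watch the force.

```bash
python3 -m inch '[{"claw":-1,"travel":[-0.002,0,-0.04],"turn":0.0},{"claw":-1,"travel":[-0.002,0,-0.08],"turn":0.0},{"claw":-1,"travel":[-0.002,0,-0.1],"turn":0.0},{"claw":-1,"travel":[-0.002,0,-0.12],"turn":0.0}]'
python3 -m inch '[{"claw":-1,"travel":[0,0,-0.01],"turn":0.0},{"claw":-1,"travel":[0,0,-0.02],"turn":0.0}]'
```

```text
clock: 15.2
position: [0.525, 0.1501, 0.156]
ee_rot: [-0.0, 0.124, 0.992, -0.0]
contact_force: [-0.6, 1.1, -1.5]
width: 0.0226
gripper_force: 59.9
clock: 15.4
position: [0.5251, 0.1501, 0.1524]
ee_rot: [-0.0, 0.124, 0.992, -0.0]
contact_force: [-0.3, 0.4, -0.6]
width: 0.0227
gripper_force: 59.8
```

```bash
python3 -m inch '[{"claw":-1,"travel":[0,0,-0.03],"turn":0.0},{"claw":-1,"travel":[0,0,-0.06],"turn":0.0},{"claw":-1,"travel":[0,0,-0.09],"turn":0.0},{"claw":-1,"travel":[0,0,-0.11],"turn":0.0},{"claw":-1,"travel":[0,0,-0.12],"turn":0.0}]'
python3 -m inch '[{"claw":-1,"travel":[0,0,-0.01],"turn":0.0},{"claw":-1,"travel":[0,0,-0.02],"turn":0.0}]'
```

```text
clock: 15.9
position: [0.5251, 0.1502, 0.1282]
ee_rot: [-0.0, 0.124, 0.992, 0.0]
contact_force: [-0.5, 0.1, -1.6]
width: 0.0227
gripper_force: 59.9
clock: 16.1
position: [0.5252, 0.1501, 0.1246]
ee_rot: [0.0, 0.124, 0.992, 0.0]
contact_force: [-0.1, -0.8, -0.0]
width: 0.0228
gripper_force: 59.9
```

```bash
python3 -m inch '[{"claw":-1,"travel":[0,0,-0.005],"turn":0.0},{"claw":-1,"travel":[0,0,-0.01],"turn":0.0}]'
```

```text
clock: 16.3
position: [0.5252, 0.1501, 0.1227]
ee_rot: [0.0, 0.124, 0.992, 0.0]
contact_force: [0.6, 0.7, -1.1]
width: 0.0223
gripper_force: 59.9
```

```bash
python3 -m inch '[{"claw":-1,"travel":[0,0,-0.005],"turn":0.0},{"claw":-1,"travel":[0,0,-0.01],"turn":0.0},{"claw":-1,"travel":[0,0,-0.01],"turn":0.0}]'
```

```text
clock: 16.6
position: [0.5253, 0.1501, 0.1209]
ee_rot: [0.0, 0.124, 0.992, 0.0]
contact_force: [-0.5, 0.6, -0.8]
width: 0.0229
gripper_force: 60.0
```

```bash
python3 -m inch '[{"claw":-1,"travel":[0,0,-0.004],"turn":0.0},{"claw":-1,"travel":[0,0,-0.006],"turn":0.0},{"claw":-1,"travel":[0,0,-0.006],"turn":0.0}]'
python3 -m inch '[{"claw":-0.2,"travel":[0,0,0],"turn":0.0},{"claw":0.2,"travel":[0,0,0],"turn":0.0},{"claw":0.6,"travel":[0,0,0],"turn":0.0},{"claw":1,"travel":[0,0,0],"turn":0.0},{"claw":1,"travel":[0,0,0],"turn":0.0}]'
python3 -m inch '[{"claw":1,"travel":[0,0,0],"turn":0.0},{"claw":1,"travel":[0,0,0],"turn":0.0},{"claw":1,"travel":[0,0,0],"turn":0.0}]'
```

```text
clock: 16.9
position: [0.5256, 0.1501, 0.1208]
ee_rot: [0.001, 0.124, 0.992, 0.0]
contact_force: [-1.2, -0.7, 6.9]
width: 0.023
gripper_force: 60.7
clock: 17.4
position: [0.5251, 0.1501, 0.1193]
ee_rot: [-0.0, 0.124, 0.992, 0.0]
contact_force: [-0.2, -0.4, 0.0]
width: 0.0853
gripper_force: 0.0
clock: 17.7
position: [0.5252, 0.1501, 0.1195]
ee_rot: [-0.0, 0.124, 0.992, 0.0]
contact_force: [0.1, 1.1, 0.1]
width: 0.0856
gripper_force: 0.0
```

It was seated (6.9 N of floor contact) and is now released. I'll rise clear and check both views.

```bash
python3 -m inch '[{"claw":1,"travel":[0,0,0.15],"turn":0.0},{"claw":1,"travel":[0,0,0.35],"turn":0.0},{"claw":1,"travel":[0,0,0.55],"turn":0.0},{"claw":1,"travel":[0,0,0.7],"turn":0.0},{"claw":1,"travel":[0,0,0.7],"turn":0.0}]'
python3 -m inch '[{"claw":1,"travel":[-0.4,0.5,0],"turn":0.0},{"claw":1,"travel":[-0.4,0.5,0],"turn":0.0},{"claw":1,"travel":[-0.4,0.5,0],"turn":0.0},{"claw":1,"travel":[-0.4,0.5,0],"turn":0.0},{"claw":1,"travel":[-0.4,0.5,0],"turn":0.0}]'
python3 -m inch '[{"claw":1,"travel":[-0.4,0.5,0],"turn":0.0},{"claw":1,"travel":[-0.4,0.5,0],"turn":0.0},{"claw":1,"travel":[-0.4,0.5,0],"turn":0.0},{"claw":1,"travel":[-0.4,0.5,0],"turn":0.0},{"claw":1,"travel":[-0.4,0.5,0],"turn":0.0}]'
python3 - <<'E'
from h import *
a=snap("scene","pics/s6.png");b=snap("top","pics/t6.png")
a=a[:,:,::-1];b=b[:,:,::-1]
cv2.imwrite("pics/c6.png",np.hstack([cv2.resize(a[180:360,230:430],None,fx=2.2,fy=2.2),cv2.resize(b[150:320,150:440],(358,396))[:, :]]))
E
```

```text
clock: 18.2
position: [0.5278, 0.1506, 0.2646]
ee_rot: [0.005, 0.124, 0.992, 0.001]
contact_force: [0.0, -0.1, 0.2]
width: 0.0858
gripper_force: 0.0
clock: 18.7
position: [0.4448, 0.2502, 0.2589]
ee_rot: [-0.0, 0.123, 0.992, -0.0]
contact_force: [0.2, -0.4, -0.1]
width: 0.0854
gripper_force: 0.0
clock: 19.2
position: [0.366, 0.3496, 0.2591]
ee_rot: [0.0, 0.124, 0.992, -0.001]
contact_force: [0.2, -0.3, -0.6]
width: 0.0856
gripper_force: 0.0
```

View pics/c6.png

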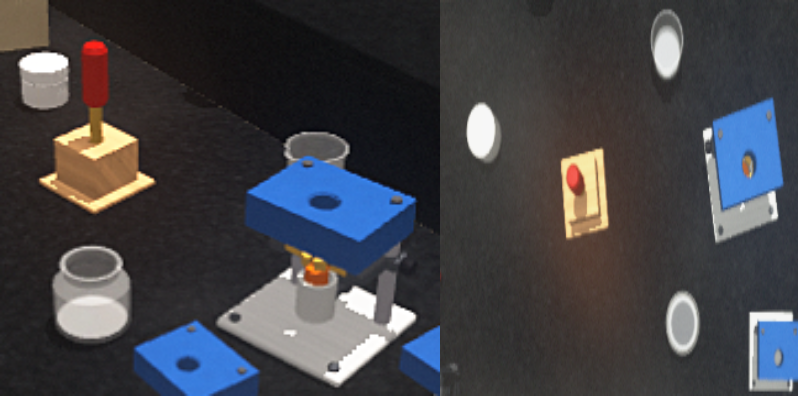

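The drift stands upright in its holder (crop (95,100)) and the cartridge is in the cup (crop (316,273)). The beaker, jar and tub look unmoved, so I'll hand in.

```bash
python3 -c "
from rig import ticket
print(ticket.sign_off())"
```

```text
the job is handed in; nothing more can be done
None
```

The cartridge was pushed out at about 8–15 N (limit about 25 N), dropped into the cup with the push stopped there, the drift is back in its holder and released, the beaker, jar and tub look unmoved in the last pictures, and the job is handed in at about 19 s.

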